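Clamp a glued frame corner in the corner press

ROBOT

A 7-joint arm with a two-finger parallel gripper is mounted at the origin on the work surface. World frame = base frame: x ahead of the robot, y to its left, z up, the work surface at z = 0. Lengths are in m, angles in rad, forces in N, time in s.
With the tool pointing down it reaches from about 0.4 to 0.85 m from the base axis. Payload 4.5 kg.
Tool frame: the origin (TCP) lies between the finger pads, 19 mm behind the fingertips; this is the grasp point; z points along the fingers, y is the line along which they close (so a half turn about z gives the same grasp; the last joint's range is limited). The gripper opens to 88 mm and grips with 3 to 60 N. Pads are 18 mm wide; open, the fingers measure 123 mm over their backs; the gripper's body (75 mm by 187 mm) begins 45 mm behind the grasp point.
Start: joints at [-1.114, 0.689, -0.195, 1.565, 0.157, 0.902, -0.215], TCP at [0.256, 0.57, 0.257] pointing down, gripper open.
Joint ranges: [-3.01, 3.01], [-0.46, 2.08], [-1.47, 1.51], [0.13, 2.56], [-1, 4.14], [0.04, 2.09], [-2.66, 2.66]. Speed limits (rad/s): [2.57, 2.57, 3.14, 3.14, 3.14, 3.14, 3.14].

INTERFACE

Orientations are given as a unit quaternion [x, y, z, w].
In Python, from plant import * gives the robot as it stands. The module is installed in compiled form; this text tells all that it offers.
- The arm moves only by the tool send_rows, never from a script. Its argument "motion" is a list of rows, each an object of numbers: "x", "y", "z": the shift along the tool's x, y, z in cm; "rx", "ry", "rz": the turn, a rotation vector about the tool's x, y, z in rad; "jaw": the finger opening in cm, from 0 to 8.81. In form: [{"x": .., "y": .., "z": .., "rx": .., "ry": .., "rz": .., "jaw": ..}, ...]. A call has exactly 5 rows; each row shifts and turns the commanded pose from where the row before left it, along the tool's axes as they then stand; what a row does not reach is not made up. A row lasts 1/10 s, in which the tool goes at most 50 mm and 8.59 degrees, less where a joint would pass 70% of its speed; a pose out of reach is approached as far as the arm can. A call is refused whole if a number of a shift passes 5 or a number of a turn 0.15, either way. A call with a gripper value outside its range is refused whole. The fingers move at their own pace and stop on an object; "grip_force" is the grip in N (left out, the last holds). Time passes only in rows, so rows that do not move let the fingers close, or fill a call up. It gives the time, the measured TCP pose, the force, the opening and the grip force at its end, in the units of the state.
- get_state(): the state, without advancing time (a new reading comes with each control period).
- snapshot(name): name is "scene" or "top" or "wrist"; returns a dict with "img" (480x640x3 uint8, red, green, blue), "vertical_fov" (degrees; the focal length in pixels is half the picture's height over the tangent of half this angle, whatever the lens; pixels are square), "cx", "cy" (the principal point, pixels), "extrinsics" (4x4, takes a point from camera to world coordinates). Camera axes: x right, y up, looking along -z (the intrinsics and any distortion apply to the point x, -y, -z); pixel columns grow to the right and rows downward; lengths in m; the calibration is good to about 2 mm. The wrist camera is an equidistant fisheye: a pixel r from the principal point sees the ray r / f radians off the axis. A picture is of the moment at which its call begins. There is no depth.
- finish_job(): hands the job in; it is judged then, once.
The state is a dict: "clock": time; "q": joint angles; "qd": joint speeds; "joint_torque": joint torques, N m; "tool_pos": TCP position; "eef_rot": TCP orientation; "contact_force": force on the tool from outside, world axes, zero at the start; "moment": the same for the moment, N m; "opening": opening from 0.0 (shut) to 1.0 (fully open); "finger_force": force on a finger pad.
Only numpy, scipy, OpenCV 4.12 (cv2) and the standard library are available. Lean on these libraries where they do the work, as an engineer would, in place of code of your own. Each camera call takes 0.05 s, during which the arm holds its last target. There are 200 camera calls.

TASK

Clamp the glued frame corner that lies ready in the corner press: first flip the press's safety catch right over to its open side, then pull the lever by its knob forward and all the way down so that the foot presses on the corner, and keep it held down. Finish while still holding the lever down by its knob: a spring throws it back up if it is let go. Leave the frame corner where it lies and do not disturb the glue bottle, the tape roll or the box of points.

Things in the scene. Friction and masses are not known exactly. Their poses are not given: they have to be found in the camera images.
- press: Fixed grey corner press, pose varies. Origin: on the bench straight below the lever's hinge. -x is its front (towards the robot), +y the catch's hinge side, z up. In mm: bed x -140 to 95, 200 wide, 20 high; column x 45 to 85; head x -65 to 85, 56 wide, z 110 to 140; on the head two catch posts at x -26 to -2: y 28 to 52 (hinge) and y -41 to -27 (rest), tops at z 180.
- catch (a joint): Safety catch angle, rad. 0 shut: its metal bar (106 x 10 x 14 mm, at press x = -14) lies level across the lever's front and blocks it after some 0.25 rad. It turns about a level axis along the press's x through catch_hinge; growing values lift the pin end up and over to the press's +y. Stop at 2.5 = open. 0.1 kg, little friction: falls shut below about 1.5, falls open beyond 1.6.
- catch_pin (a point): Grip point on the axis of the catch's round metal pin, 14 mm diameter, which sticks out 73 mm from the bar's free end towards the press's front (-x); this point is 56 mm out from the bar's middle plane, 17 mm from the pin's end, and 100 mm from the hinge axis. It turns with the catch. Shut: at (-70, -50, 190) mm in the press frame.
- catch_hinge (a point): Fixed point on the catch's hinge axis, abreast of catch_pin: at (-70, +50, 187) mm in the press frame.
- lever (a joint): Hand lever angle, rad. 0 = rest, leaning 10 degrees back (to the press's +x) from upright; growing values swing the knob forward (press -x) and down. Stop at 1.3, pointing forward 25 degrees above level. Return spring and foot need about 3 N at the knob at the start, 7 N at the end, twice that if a firm pinch resists its turning in the grip; let go, it swings back to 0.
- lever_knob (a point): Centre of the black barrel knob, a crosswise cylinder 28 mm in diameter and 40 mm long along the press's y (flat ends), on the end of the lever (14 mm round steel rod), 150 mm from the hinge. At rest it is at (26, 0, 288) mm in the press frame, at the stop at (-135, 0, 205).
- lever_hinge (a point): Fixed point on the lever's hinge axis (level, along the press's y): at (0, 0, 140) mm in the press frame.
- foot_face (a point): Centre of the underside of the press's round rubber foot, 32 mm diameter, at (-30, 0) mm in the press frame, 66 mm above the bench at rest. The lever drives it down 16.5 mm per rad; it meets the frame corner (top 48 mm above the bench) at a lever value of about 1.1 and from there presses with a spring, about 20 N at the stop.
- foot: The sprung rubber foot on the end of the ram, a disc 32 mm in diameter, 12 mm thick; origin as foot_face.
- frame_corner: Loose L of two mitred lengths of brown wooden moulding, 30 wide, 28 high, legs 150 mm long, lying on the press's bed (20 mm high). Origin: underside, below the mitre's middle, right under the foot; the legs run forward at 45 degrees to either side. About 0.25 kg.
- glue_bottle: Bystander: white bottle, 52 mm diameter, 150 mm high, upright on the bench. Origin: centre of its underside.
- tape_roll: Bystander: roll of paper tape, 90 mm diameter, 36 mm high, lying flat. Origin: centre of its underside.
- points_box: Bystander: open cardboard box, 120 x 90 x 40 mm high. Origin: centre of its underside.

How it is judged:
By the outcome, as a careful person would: the job done as asked, in the order asked, and still so for the second after the job is handed in, while the arm keeps its last pose, push and grip.
It also fails if it takes over 48 s, if anything falls off the work surface, if the arm or the gripper's body presses on something with over 40 N, if the wrist force passes 120 N, or if a joint passes its speed limit or range.

## Working session

There is one attempt and no reset: what is moved stays moved. The work goes in short steps, Python scripts to look and compute and a tool call to move; the robot and the scene stay as the last step left them, time stands still between calls to the robot, and variables do not carry over. Pictures are saved under pics/ and viewed, at most 10 in all, crops included, and the job is handed in when it is done.

Besides the shell and the picture viewer there is one more tool, called after "Request:" as name([rows], argument=value, ...), one row to a line, values as JSON. send_rows: Moves the arm, as the interface text tells. Its arguments: {"type":"object","properties":{"motion":{"type":"array"},"grip_force":{"type":"number"}},"required":["motion"]}

```bash
mkdir -p pics
cat > h.py <<'E'
from plant import *
import numpy as np, cv2
from scipy.spatial.transform import Rotation as R
def K(s): return 240/np.tan(np.radians(s["vertical_fov"])/2)
def ray(s,u,v):
    f=K(s);E=np.array(s["extrinsics"]);d=E[:3,:3]@np.array([(u-s["cx"])/f,-(v-s["cy"])/f,-1]);return E[:3,3],d/np.linalg.norm(d)
def atz(s,u,v,z):
    o,d=ray(s,u,v);return o+d*(z-o[2])/d[2]
def proj(s,p):
    f=K(s);E=np.array(s["extrinsics"]);c=E[:3,:3].T@(np.array(p)-E[:3,3]);return s["cx"]-f*c[0]/c[2],s["cy"]+f*c[1]/c[2]
def save(s,n): cv2.imwrite("pics/"+n+".png",s["img"][:,:,::-1])
E
python3 - <<'E'
from h import *
import pickle
for n in("scene","top"):
    s=snapshot(n);save(s,n+"0");pickle.dump(s,open(n+".pkl","wb"));print(n,{k:v for k,v in s.items() if k!="img"})
print(get_state())
E
```

```text
scene {'vertical_fov': 46.5066439750091, 'cx': 313.0845807364542, 'cy': 231.6723222641623, 'extrinsics': array([[-0.67494908, -0.4388645 ,  0.59316245,  1.43234072],
       [ 0.73778526, -0.41316763,  0.53382152,  0.81249553],
       [ 0.01080021,  0.79792885,  0.60265488,  1.07354966],
       [ 0.        ,  0.        ,  0.        ,  1.        ]])}
top {'vertical_fov': 50.740144962783795, 'cx': 313.3718309193068, 'cy': 245.38656713336778, 'extrinsics': array([[-0.02862876,  0.98358108, -0.17818149,  0.2786295 ],
       [-0.99952328, -0.02610713,  0.0164811 ,  0.00212859],
       [ 0.01155869,  0.17856838,  0.98385961,  1.48729043],
       [ 0.        ,  0.        ,  0.        ,  1.        ]])}
{'clock': 0.1, 'q': array([-1.11419754,  0.68988981, -0.19455039,  1.56619285,  0.15729328,
        0.90248358, -0.21508702]), 'qd': array([ 0.00024414, -0.00187133, -0.00147308, -0.00052241,  0.00027613,
       -0.00104795, -0.00139801]), 'joint_torque': array([-2.95731596e-03, -5.28496957e+01, -1.27149850e+00, -1.53835130e+01,
       -5.26035251e-02,  2.04549891e-03,  5.58198326e-05]), 'tool_pos': array([0.25625699, 0.56949187, 0.25670997]), 'eef_rot': array([ 2.09778064e-01,  9.77748709e-01, -7.81594478e-04, -1.22686489e-04]), 'contact_force': array([ 0.60128077, -0.02175726, -0.27907247]), 'moment': array([ 0.02899548,  0.05036623, -0.00616882]), 'finger_force': 0.0, 'opening': 0.9955699707667828}
```

View pics/scene0.png

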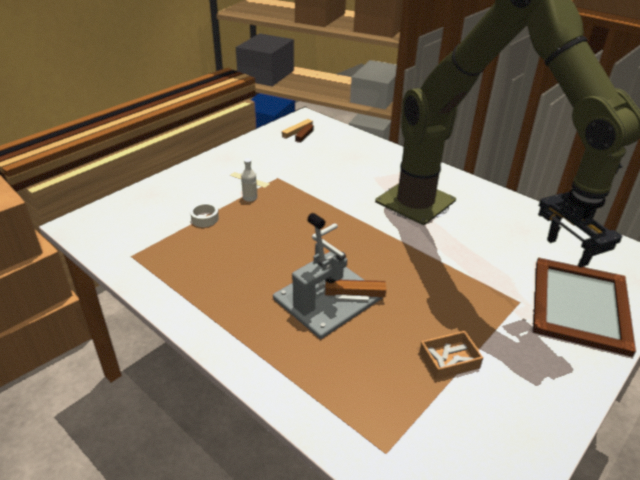

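View pics/top0.png

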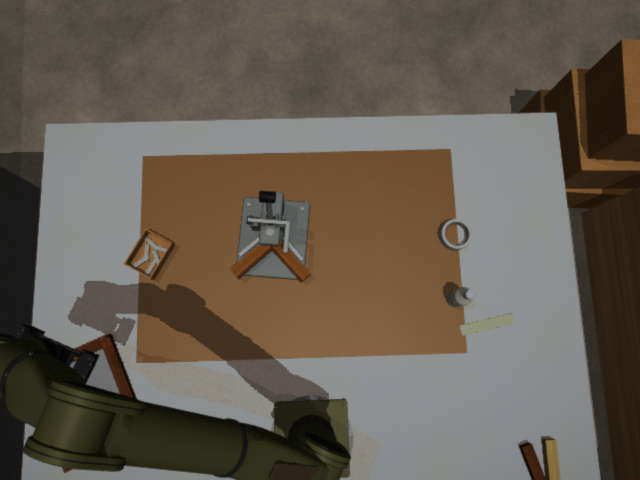

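The overview shows the press at about (272,240) in the top view and (325,290) in the scene view, with its front towards the robot. I'll enlarge both.

Run:
```python
from h import *
import pickle
t=pickle.load(open("top.pkl","rb"))["img"][180:290,225:325];s=pickle.load(open("scene.pkl","rb"))["img"][205:340,265:395]
a=cv2.resize(t,None,fx=4,fy=4,interpolation=2);b=cv2.resize(s,None,fx=3,fy=3,interpolation=2)
c=np.zeros((440,790,3),np.uint8);c[:440,:400]=a;c[:405,400:790]=b
cv2.imwrite("pics/crop1.png",c[:,:,::-1])
```

```text
(no output)
```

View pics/crop1.png

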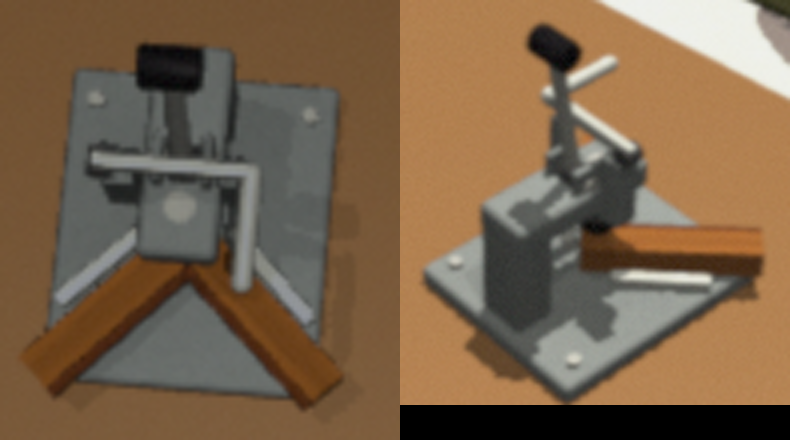

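```bash
cat > fit.py <<'E'
from h import *
import pickle
from scipy.optimize import least_squares
T=pickle.load(open("top.pkl","rb"));S=pickle.load(open("scene.pkl","rb"))
pt=[((75,70),(95,100,20)),((338,90),(95,-100,20)),((170,67),(26,0,288)),((243,288),(-87,-50,190)),((255,168),(-14,-55,197))]
ps=[((568,395),(95,100,20)),((425,270),(95,-100,20)),((555,47),(26,0,288)),((615,62),(-87,-50,190))]
obs=[(T,(u/4+225,v/4+180),p) for (u,v),p in pt]+[(S,((u-400)/3+265,v/3+205),p) for (u,v),p in ps]
def W(x,p):
    c,s=np.cos(x[2]),np.sin(x[2]);p=np.array(p)/1000;return np.array([x[0]+c*p[0]-s*p[1],x[1]+s*p[0]+c*p[1],p[2]])
f=lambda x:np.concatenate([np.subtract(proj(s,W(x,p)),uv) for s,uv,p in obs])
r=least_squares(f,[.55,.1,0],loss="soft_l1")
if __name__=="__main__":
    print(r.x,np.degrees(r.x[2]));print(f(r.x).reshape(-1,2).round(1))
    for n,p in dict(pin=(-70,-50,190),hinge=(-70,50,187),knob=(26,0,288),stop=(-135,0,205),lh=(0,0,140)).items(): print(n,W(r.x,p).round(4))
    for n,u,v in(("glue",464,299),("tape",455,234),("box",150,254)): print(n,atz(T,u,v,0))
E
python3 fit.py
```

```text
[ 0.59313488  0.09551905 -0.11208228] -6.421841580533406
[[-0.9 -1. ]
 [-0.1 -0.4]
 [-0.7  0.3]
 [-1.2 -1.1]
 [ 0.2  1.1]
 [ 0.1 -2. ]
 [-1.  -2.1]
 [ 0.3 -0.5]
 [-0.9 -0.2]]
pin [0.518  0.0537 0.19  ]
hinge [0.5292 0.153  0.187 ]
knob [0.619  0.0926 0.288 ]
stop [0.459  0.1106 0.205 ]
lh [0.5931 0.0955 0.14  ]
glue [ 0.37606773 -0.46100421  0.        ]
tape [ 0.57148392 -0.44982035  0.        ]
box [0.5348867  0.46244729 0.        ]
```

```bash
cat > go.py <<'E'
from fit import *
import sys
# usage: go.py px py pz(mm in press frame) [pitch rad about press y]
def delta(p,pitch=0,verbose=True):
    st=get_state();Rt=R.from_quat(st["eef_rot"])
    Rg=R.from_euler("z",r.x[2])*R.from_euler("y",pitch)*R.from_matrix(np.diag([-1.,1,-1]))
    d=Rt.inv().apply(W(r.x,p)-st["tool_pos"])*100
    print("t",round(st["clock"],2),"shift cm",d.round(2),"rot",(Rt.inv()*Rg).as_rotvec().round(3),"F",st["contact_force"].round(1),"open",round(st["opening"],3),"ff",st["finger_force"])
if __name__=="__main__":
    a=[float(v) for v in sys.argv[1:]];delta(a[:3],*a[3:])
E
python3 go.py -70 -50 300
```

```text
t 0.1 shift cm [-45.03 -36.31  -4.27] rot [-0.002 -0.    -0.311] F [ 0.6 -0.  -0.3] open 0.996 ff 0.0
```

Request:
send_rows([
  {"x": 0, "y": 0, "z": -4.3},
  {"x": -3.5, "y": -2.8},
  {"x": -3.5, "y": -2.8},
  {"x": -3.5, "y": -2.8},
  {"x": -3.5, "y": -2.8},
])

```text
schema error: expected keys x, y, z, rx, ry, rz, jaw
```

Request:
send_rows([
  {"x": -3.5, "y": -2.8},
  {"x": -3.5, "y": -2.8},
  {"x": -3.5, "y": -2.8},
  {"x": -3.5, "y": -2.8},
  {"x": -3.5, "y": -2.8},
])

```text
schema error: expected keys x, y, z, rx, ry, rz, jaw
```

```bash
python3 go.py -70 -50 300
```

```text
t 0.1 shift cm [-45.03 -36.31  -4.27] rot [-0.002 -0.    -0.311] F [ 0.6 -0.  -0.3] open 0.996 ff 0.0
```

Request:
send_rows([
  {"x": 0, "y": 0, "z": -4.3, "rx": 0, "ry": 0, "rz": 0, "jaw": 8.8},
  {"x": -3.5, "y": -2.8, "z": 0, "rx": 0, "ry": 0, "rz": 0, "jaw": 8.8},
  {"x": -3.5, "y": -2.8, "z": 0, "rx": 0, "ry": 0, "rz": 0, "jaw": 8.8},
  {"x": -3.5, "y": -2.8, "z": 0, "rx": 0, "ry": 0, "rz": 0, "jaw": 8.8},
  {"x": -3.5, "y": -2.8, "z": 0, "rx": 0, "ry": 0, "rz": 0, "jaw": 8.8},
])

```text
clock: 0.6
tool_pos: [0.3386, 0.4085, 0.3002]
eef_rot: [0.21, 0.978, -0.0, 0.0]
contact_force: [1.8, -0.7, -0.4]
opening: 0.998
finger_force: 0.0
```

Request:
send_rows([
  {"x": -3.5, "y": -2.8, "z": 0, "rx": 0, "ry": 0, "rz": 0, "jaw": 8.8},
  {"x": -3.5, "y": -2.8, "z": 0, "rx": 0, "ry": 0, "rz": 0, "jaw": 8.8},
  {"x": -3.5, "y": -2.8, "z": 0, "rx": 0, "ry": 0, "rz": 0, "jaw": 8.8},
  {"x": -3.5, "y": -2.8, "z": 0, "rx": 0, "ry": 0, "rz": 0, "jaw": 8.8},
  {"x": -3.5, "y": -2.8, "z": 0, "rx": 0, "ry": 0, "rz": 0, "jaw": 8.8},
])

```text
clock: 1.1
tool_pos: [0.4407, 0.2091, 0.3003]
eef_rot: [0.21, 0.978, -0.0, -0.0]
contact_force: [0.9, 0.8, 0.1]
opening: 0.998
finger_force: 0.0
```

```bash
python3 go.py -70 -50 300
```

```text
t 1.1 shift cm [-13.43 -11.01   0.03] rot [-0.    -0.    -0.311] F [0.9 0.8 0.1] open 0.998 ff 0.0
```

Request:
send_rows([
  {"x": -3.36, "y": -2.75, "z": 0, "rx": 0, "ry": 0, "rz": 0, "jaw": 8.8},
  {"x": -3.36, "y": -2.75, "z": 0, "rx": 0, "ry": 0, "rz": 0, "jaw": 8.8},
  {"x": -3.36, "y": -2.75, "z": 0, "rx": 0, "ry": 0, "rz": 0, "jaw": 8.8},
  {"x": -3.36, "y": -2.75, "z": 0, "rx": 0, "ry": 0, "rz": 0, "jaw": 8.8},
  {"x": 0, "y": 0, "z": 0, "rx": 0, "ry": 0, "rz": -0.11, "jaw": 8.8},
])

```text
clock: 1.6
tool_pos: [0.5198, 0.048, 0.2998]
eef_rot: [0.16, 0.987, -0.002, 0.001]
contact_force: [-0.3, 0.4, 0.0]
opening: 0.991
finger_force: 0.0
```

Request:
send_rows([
  {"x": 0, "y": 0, "z": 0, "rx": 0, "ry": 0, "rz": -0.1, "jaw": 8.8},
  {"x": 0, "y": 0, "z": 0, "rx": 0, "ry": 0, "rz": -0.1, "jaw": 8.8},
  {"x": 0, "y": 0, "z": 1.0, "rx": 0, "ry": 0, "rz": 0, "jaw": 8.8},
  {"x": 0, "y": 0, "z": 1.0, "rx": 0, "ry": 0, "rz": 0, "jaw": 8.8},
  {"x": 0, "y": 0, "z": 0, "rx": 0, "ry": 0, "rz": 0, "jaw": 8.8},
])

```text
clock: 2.1
tool_pos: [0.5164, 0.0552, 0.2785]
eef_rot: [0.057, 0.998, -0.001, -0.002]
contact_force: [0.5, 0.8, 0.0]
opening: 0.999
finger_force: 0.0
```

```bash
python3 go.py -70 -50 190
python3 - <<'E'
from h import *
import pickle
s=snapshot("wrist");pickle.dump(s,open("wrist.pkl","wb"));save(s,"wrist0");print({k:v for k,v in s.items() if k!="img"})
E
```

```text
t 2.1 shift cm [-0.2  -0.12  8.85] rot [-0.001 -0.004 -0.002] F [0.5 0.8 0. ] open 0.999 ff 0.0
{'vertical_fov': 65.70646984690485, 'cx': 324.78593251548466, 'cy': 236.70411957562672, 'extrinsics': array([[ 0.11415306, -0.95996933, -0.25578892,  0.45133892],
       [ 0.99346099,  0.10976387,  0.03141912,  0.06327801],
       [-0.00208501, -0.2577029 ,  0.96622196,  0.40531037],
       [ 0.        ,  0.        ,  0.        ,  1.        ]])}
```

View pics/wrist0.png

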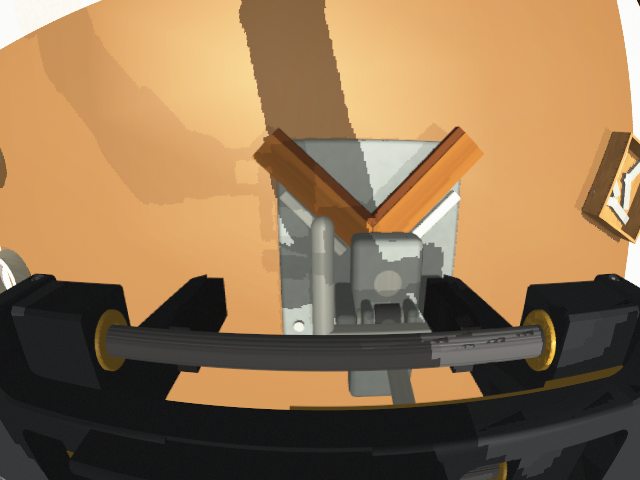

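The pin's end is at about (322,218), midway between the fingers, and the bed's edges stand square to the tool. I'll check this against the fisheye model.

Run:
```python
from fit import *
s=pickle.load(open("wrist.pkl","rb"));f=K(s);E=s["extrinsics"]
def fe(p):
    c=E[:3,:3].T@(W(r.x,p)-E[:3,3]);v=np.array([c[0],-c[1]]);th=np.arctan2(np.hypot(*v),-c[2]);v=v/np.hypot(*v)*th*f;return v+[s["cx"],s["cy"]]
for p in((-87,-50,190),(-40,-50,190),(-140,100,20),(-140,-100,20)): print(p,fe(p).round(1))
print(np.round(f,1))
```

```text
(-87, -50, 190) [322.2 225.1]
(-40, -50, 190) [322.5 297.6]
(-140, 100, 20) [463.4 141.5]
(-140, -100, 20) [275.  137.9]
371.6
```

Request:
send_rows([
  {"x": 0, "y": -0.1, "z": 2.5, "rx": 0, "ry": 0, "rz": 0, "jaw": 8.8},
  {"x": 0, "y": 0, "z": 2.5, "rx": 0, "ry": 0, "rz": 0, "jaw": 7.0},
  {"x": 0, "y": 0, "z": 2.2, "rx": 0, "ry": 0, "rz": 0, "jaw": 5.0},
  {"x": 0, "y": 0, "z": 1.6, "rx": 0, "ry": 0, "rz": 0, "jaw": 4.0},
  {"x": 0, "y": 0, "z": 0, "rx": 0, "ry": 0, "rz": 0, "jaw": 3.0},
], grip_force=8)

```text
clock: 2.65
tool_pos: [0.5164, 0.0544, 0.1907]
eef_rot: [0.056, 0.998, -0.001, -0.002]
contact_force: [-0.1, 0.2, -1.0]
opening: 0.661
finger_force: 0.0
```

Request:
send_rows([
  {"x": 0, "y": 0, "z": 0, "rx": 0, "ry": 0, "rz": 0, "jaw": 1.6},
  {"x": 0, "y": 0, "z": 0, "rx": 0, "ry": 0, "rz": 0, "jaw": 0.5},
  {"x": 0, "y": 0, "z": 0, "rx": 0, "ry": 0, "rz": 0, "jaw": 0.5},
  {"x": 0, "y": 0, "z": 0, "rx": 0, "ry": 0, "rz": 0, "jaw": 0.5},
  {"x": 0, "y": 0, "z": 0, "rx": 0, "ry": 0, "rz": 0, "jaw": 0.5},
])

```text
clock: 3.15
tool_pos: [0.5179, 0.0545, 0.1929]
eef_rot: [0.056, 0.998, 0.0, 0.0]
contact_force: [0.0, -0.4, 0.5]
opening: 0.207
finger_force: 0.0
```

```bash
python3 go.py -70 -50 190;  python3 - <<'E'
import numpy as np
a0=np.arctan2(3,-100)
p=lambda t:np.array([50-100*np.cos(t),187+100*np.sin(t)])
ts=np.linspace(0.03,2.5,31)
P=np.array([p(t) for t in ts]);print(np.c_[ts[1:],np.diff(P,axis=0)/10*[1,-1]].round(2))
E
```

```text
t 3.15 shift cm [-0.02 -0.08  0.29] rot [ 0.     0.001 -0.001] F [ 0.  -0.4  0.5] open 0.207 ff 0.0
[[ 0.11  0.06 -0.82]
 [ 0.19  0.13 -0.81]
 [ 0.28  0.19 -0.8 ]
 [ 0.36  0.26 -0.78]
 [ 0.44  0.32 -0.76]
 [ 0.52  0.38 -0.73]
 [ 0.61  0.44 -0.7 ]
 [ 0.69  0.5  -0.66]
 [ 0.77  0.55 -0.61]
 [ 0.85  0.6  -0.57]
 [ 0.94  0.64 -0.52]
 [ 1.02  0.68 -0.46]
 [ 1.1   0.72 -0.4 ]
 [ 1.18  0.75 -0.34]
 [ 1.27  0.77 -0.28]
 [ 1.35  0.79 -0.22]
 [ 1.43  0.81 -0.15]
 [ 1.51  0.82 -0.08]
 [ 1.59  0.82 -0.01]
 [ 1.68  0.82  0.05]
 [ 1.76  0.81  0.12]
 [ 1.84  0.8   0.19]
 [ 1.92  0.78  0.25]
 [ 2.01  0.76  0.32]
 [ 2.09  0.73  0.38]
 [ 2.17  0.7   0.44]
 [ 2.25  0.66  0.49]
 [ 2.34  0.62  0.54]
 [ 2.42  0.57  0.59]
 [ 2.5   0.52  0.64]]
```

Request:
send_rows([
  {"x": 0, "y": 0, "z": 0.2, "rx": 0, "ry": 0, "rz": 0, "jaw": 0.5},
  {"x": 0, "y": 0, "z": 0, "rx": 0, "ry": 0, "rz": 0, "jaw": 0.5},
  {"x": 0, "y": 0, "z": 0, "rx": 0, "ry": 0, "rz": 0, "jaw": 0.5},
  {"x": 0, "y": 0, "z": 0, "rx": 0, "ry": 0, "rz": 0, "jaw": 0.5},
  {"x": 0, "y": 0, "z": 0, "rx": 0, "ry": 0, "rz": 0, "jaw": 0.5},
], grip_force=10)

```text
clock: 3.65
tool_pos: [0.5179, 0.0535, 0.1914]
eef_rot: [0.057, 0.998, -0.001, 0.001]
contact_force: [-1.7, -2.8, 8.9]
opening: 0.151
finger_force: 10.0
```

Request:
send_rows([
  {"x": 0, "y": 0.06, "z": -0.82, "rx": 0, "ry": 0, "rz": 0, "jaw": 0.5},
  {"x": 0, "y": 0.13, "z": -0.81, "rx": 0, "ry": 0, "rz": 0, "jaw": 0.5},
  {"x": 0, "y": 0.19, "z": -0.8, "rx": 0, "ry": 0, "rz": 0, "jaw": 0.5},
  {"x": 0, "y": 0.26, "z": -0.78, "rx": 0, "ry": 0, "rz": 0, "jaw": 0.5},
  {"x": 0, "y": 0.32, "z": -0.76, "rx": 0, "ry": 0, "rz": 0, "jaw": 0.5},
])

```text
clock: 4.15
tool_pos: [0.5186, 0.0617, 0.2308]
eef_rot: [0.057, 0.998, -0.002, -0.0]
contact_force: [1.6, -6.4, 0.9]
opening: 0.151
finger_force: 10.0
```

Request:
send_rows([
  {"x": 0, "y": 0.38, "z": -0.73, "rx": 0, "ry": 0, "rz": 0, "jaw": 0.5},
  {"x": 0, "y": 0.44, "z": -0.7, "rx": 0, "ry": 0, "rz": 0, "jaw": 0.5},
  {"x": 0, "y": 0.5, "z": -0.66, "rx": 0, "ry": 0, "rz": 0, "jaw": 0.5},
  {"x": 0, "y": 0.55, "z": -0.61, "rx": 0, "ry": 0, "rz": 0, "jaw": 0.5},
  {"x": 0, "y": 0.6, "z": -0.57, "rx": 0, "ry": 0, "rz": 0, "jaw": 0.5},
])

```text
clock: 4.65
tool_pos: [0.5209, 0.0827, 0.2641]
eef_rot: [0.059, 0.998, -0.004, -0.001]
contact_force: [-1.2, -14.0, 12.3]
opening: 0.155
finger_force: 10.0
```

Request:
send_rows([
  {"x": 0, "y": 0.64, "z": -0.52, "rx": 0, "ry": 0, "rz": 0, "jaw": 0.5},
  {"x": 0, "y": 0.68, "z": -0.46, "rx": 0, "ry": 0, "rz": 0, "jaw": 0.5},
  {"x": 0, "y": 0.72, "z": -0.4, "rx": 0, "ry": 0, "rz": 0, "jaw": 0.5},
  {"x": 0, "y": 0.75, "z": -0.34, "rx": 0, "ry": 0, "rz": 0, "jaw": 0.5},
  {"x": 0, "y": 0.77, "z": -0.28, "rx": 0, "ry": 0, "rz": 0, "jaw": 0.5},
])

```text
clock: 5.15
tool_pos: [0.5257, 0.1223, 0.2854]
eef_rot: [0.057, 0.998, -0.001, 0.001]
contact_force: [-1.7, -6.1, 11.7]
opening: 0.155
finger_force: 10.0
```

Request:
send_rows([
  {"x": 0, "y": 0.79, "z": -0.22, "rx": 0, "ry": 0, "rz": 0, "jaw": 0.5},
  {"x": 0, "y": 0.81, "z": -0.15, "rx": 0, "ry": 0, "rz": 0, "jaw": 0.5},
  {"x": 0, "y": 0.82, "z": -0.08, "rx": 0, "ry": 0, "rz": 0, "jaw": 0.5},
  {"x": 0, "y": 0.82, "z": -0.01, "rx": 0, "ry": 0, "rz": 0, "jaw": 0.5},
  {"x": 0, "y": 0.82, "z": 0.05, "rx": 0, "ry": 0, "rz": 0, "jaw": 0.5},
])

```text
clock: 5.65
tool_pos: [0.5303, 0.1651, 0.287]
eef_rot: [0.056, 0.998, 0.0, 0.0]
contact_force: [2.0, -1.4, -1.9]
opening: 0.146
finger_force: 10.1
```

```bash
python3 go.py -70 60.5 286.5
```

```text
t 5.65 shift cm [-0.02 -0.16  0.05] rot [ 0.  0. -0.] F [ 2.  -1.4 -1.9] open 0.146 ff 10.062108859419823
```

Past the top with small forces, so I'll carry it on to the stop.

Request:
send_rows([
  {"x": 0, "y": 0.81, "z": 0.12, "rx": 0, "ry": 0, "rz": 0, "jaw": 0.5},
  {"x": 0, "y": 0.8, "z": 0.19, "rx": 0, "ry": 0, "rz": 0, "jaw": 0.5},
  {"x": 0, "y": 0.78, "z": 0.25, "rx": 0, "ry": 0, "rz": 0, "jaw": 0.5},
  {"x": 0, "y": 0.76, "z": 0.32, "rx": 0, "ry": 0, "rz": 0, "jaw": 0.5},
  {"x": 0, "y": 0.73, "z": 0.38, "rx": 0, "ry": 0, "rz": 0, "jaw": 0.5},
])

```text
clock: 6.15
tool_pos: [0.5341, 0.203, 0.2736]
eef_rot: [0.056, 0.998, -0.0, -0.001]
contact_force: [2.1, -2.7, -2.6]
opening: 0.148
finger_force: 10.1
```

Request:
send_rows([
  {"x": 0, "y": 0.7, "z": 0.44, "rx": 0, "ry": 0, "rz": 0, "jaw": 0.5},
  {"x": 0, "y": 0.66, "z": 0.49, "rx": 0, "ry": 0, "rz": 0, "jaw": 0.5},
  {"x": 0, "y": 0.62, "z": 0.54, "rx": 0, "ry": 0, "rz": 0, "jaw": 0.5},
  {"x": 0, "y": 0.5, "z": 0.5, "rx": 0, "ry": 0, "rz": 0, "jaw": 0.5},
  {"x": 0, "y": 0, "z": 0, "rx": 0, "ry": 0, "rz": 0, "jaw": 0.5},
])

```text
clock: 6.65
tool_pos: [0.5367, 0.2277, 0.2535]
eef_rot: [0.056, 0.998, -0.0, -0.001]
contact_force: [-0.6, -3.0, -3.6]
opening: 0.155
finger_force: 10.1
```

Request:
send_rows([
  {"x": 0, "y": 0, "z": 0, "rx": 0, "ry": 0, "rz": 0, "jaw": 5},
  {"x": 0, "y": 0, "z": 0, "rx": 0, "ry": 0, "rz": 0, "jaw": 5},
  {"x": 0, "y": 0, "z": 0, "rx": 0, "ry": 0, "rz": 0, "jaw": 5},
  {"x": 0, "y": 0, "z": -2, "rx": 0, "ry": 0, "rz": 0, "jaw": 7},
  {"x": 0, "y": 0, "z": -3, "rx": 0, "ry": 0, "rz": 0, "jaw": 7},
])

```text
clock: 7.15
tool_pos: [0.5363, 0.2274, 0.3042]
eef_rot: [0.056, 0.998, -0.0, -0.001]
contact_force: [0.7, 0.1, -0.2]
opening: 0.58
finger_force: 0.0
```

Request:
send_rows([
  {"x": 0, "y": 0, "z": -4, "rx": 0, "ry": 0, "rz": 0, "jaw": 7},
  {"x": 0, "y": 0, "z": -3, "rx": 0, "ry": 0, "rz": 0, "jaw": 7},
  {"x": 0, "y": -2, "z": 0, "rx": 0, "ry": 0, "rz": 0, "jaw": 7},
  {"x": 0, "y": -4, "z": 0, "rx": 0, "ry": 0, "rz": 0, "jaw": 7},
  {"x": 0, "y": -4, "z": 0, "rx": 0, "ry": 0, "rz": 0, "jaw": 7},
])

```text
clock: 7.65
tool_pos: [0.5258, 0.1281, 0.3754]
eef_rot: [0.055, 0.998, 0.001, 0.001]
contact_force: [1.1, -1.3, -0.7]
opening: 0.791
finger_force: 0.0
```

```bash
python3 go.py 26 0 360
python3 - <<'E'
from h import *
import pickle
s=snapshot("wrist");pickle.dump(s,open("wrist1.pkl","wb"));t=snapshot("scene")["img"][190:340,265:395]
c=np.zeros((480,800,3),np.uint8);c[:,:384]=s["img"][:,130:514];c[:480,384:800]=cv2.resize(t,(416,480),interpolation=2)
cv2.imwrite("pics/c2.png",c[:,:,::-1])
E
```

```text
t 7.65 shift cm [-9.65 -2.51  1.55] rot [0.002 0.002 0.002] F [ 1.1 -1.3 -0.7] open 0.791 ff 0.0
```

View pics/c2.png

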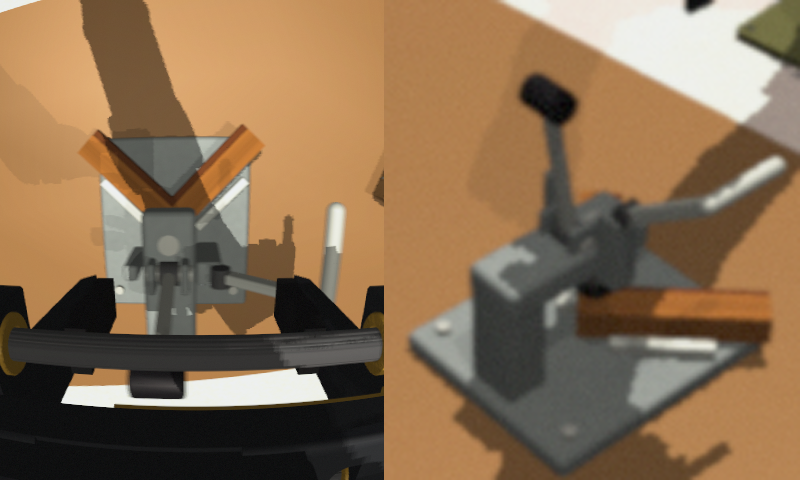

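The catch lies fully open on the +y side (pin end at (780,165)), the lever is at rest and the frame corner hasn't moved. Next I go over the knob.

Request:
send_rows([
  {"x": -4, "y": -1, "z": 0, "rx": 0, "ry": 0, "rz": 0, "jaw": 7},
  {"x": -4, "y": -1, "z": 0, "rx": 0, "ry": 0, "rz": 0, "jaw": 7},
  {"x": -1.6, "y": -0.5, "z": 0, "rx": 0, "ry": 0, "rz": 0, "jaw": 7},
  {"x": 0, "y": 0, "z": 2, "rx": 0, "ry": 0, "rz": 0, "jaw": 7},
  {"x": 0, "y": 0, "z": 0, "rx": 0, "ry": 0, "rz": 0, "jaw": 7},
])

```text
clock: 8.25
tool_pos: [0.6177, 0.0927, 0.3525]
eef_rot: [0.056, 0.998, -0.0, -0.002]
contact_force: [-0.7, -0.1, -1.1]
opening: 0.796
finger_force: 0.0
```

```bash
python3 go.py 26 0 288
python3 - <<'E'
from h import *
import pickle
t=snapshot("scene");pickle.dump(t,open("s2.pkl","wb"))
from fit import W,r
p=snapshot("top")
a=cv2.resize(t["img"][150:270,260:380],(480,480),interpolation=2);b=p["img"]
u,v=map(int,proj(p,W(r.x,(26,0,288))));b=cv2.resize(b[v-40:v+40,u-26:u+27],(318,480),interpolation=2)
cv2.imwrite("pics/c3.png",np.hstack([a,b])[:,:,::-1]);print(u-26,v-40,proj(p,W(r.x,(26,0,288))),proj(t,W(r.x,(26,0,288))))
E
```

```text
t 8.25 shift cm [-0.16  0.    6.45] rot [-0.    -0.004 -0.001] F [-0.7 -0.1 -1.1] open 0.796 ff 0.0
240 157 (np.float64(266.78857906617543), np.float64(197.0912301085499)) (np.float64(316.9930884476412), np.float64(220.17851972972028))
```

View pics/c3.png

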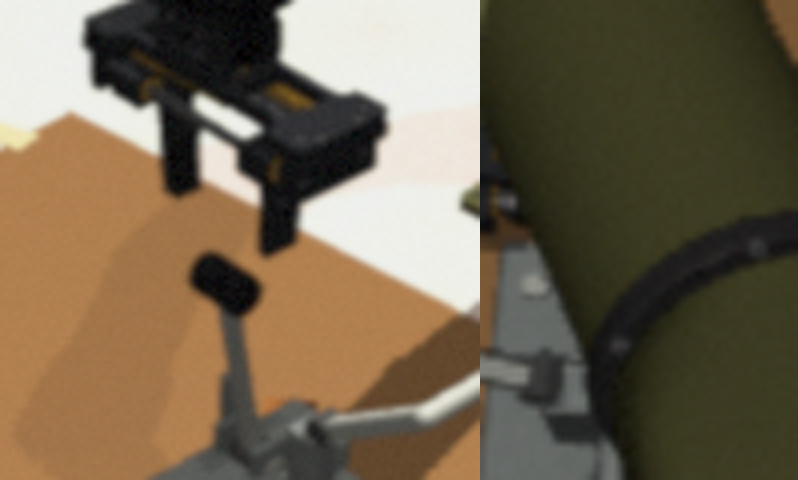

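The knob at (225,283) sits right below and between the fingers, so I'll descend and grip its flat ends.

Request:
send_rows([
  {"x": -0.1, "y": 0, "z": 2, "rx": 0, "ry": 0, "rz": 0, "jaw": 7},
  {"x": 0, "y": 0, "z": 2, "rx": 0, "ry": 0, "rz": 0, "jaw": 7},
  {"x": 0, "y": 0, "z": 1.5, "rx": 0, "ry": 0, "rz": 0, "jaw": 6.5},
  {"x": 0, "y": 0, "z": 0.9, "rx": 0, "ry": 0, "rz": 0, "jaw": 5},
  {"x": 0, "y": 0, "z": 0, "rx": 0, "ry": 0, "rz": 0, "jaw": 4.4},
], grip_force=30)

```text
clock: 8.85
tool_pos: [0.6191, 0.0928, 0.2904]
eef_rot: [0.056, 0.998, 0.0, -0.0]
contact_force: [-0.3, -0.8, 0.4]
opening: 0.577
finger_force: 0.0
```

Request:
send_rows([
  {"x": 0, "y": 0, "z": 0, "rx": 0, "ry": 0, "rz": 0, "jaw": 3},
  {"x": 0, "y": 0, "z": 0, "rx": 0, "ry": 0, "rz": 0, "jaw": 3},
  {"x": 0, "y": 0, "z": 0, "rx": 0, "ry": 0, "rz": 0, "jaw": 3},
  {"x": 0, "y": 0, "z": 0, "rx": 0, "ry": 0, "rz": 0, "jaw": 3},
  {"x": 0, "y": 0, "z": 0, "rx": 0, "ry": 0, "rz": 0, "jaw": 3},
])

```text
clock: 9.35
tool_pos: [0.6202, 0.0927, 0.2918]
eef_rot: [0.056, 0.998, 0.0, 0.001]
contact_force: [-0.1, -0.8, 5.7]
opening: 0.452
finger_force: 30.0
```

```bash
python3 go.py 26 0 288
python3 - <<'E'
import numpy as np
g=np.radians(10);ts=np.linspace(0,1.3,31)
P=np.c_[150*np.sin(g-ts),150*np.cos(g-ts)]
print(np.c_[ts[1:],-np.diff(P,axis=0)/10].round(2))
E
```

```text
t 9.35 shift cm [ 0.12 -0.02  0.38] rot [ 0.001  0.002 -0.001] F [-0.1 -0.8  5.7] open 0.452 ff 29.9991849437356
[[ 0.04  0.64 -0.1 ]
 [ 0.09  0.65 -0.07]
 [ 0.13  0.65 -0.04]
 [ 0.17  0.65 -0.01]
 [ 0.22  0.65  0.01]
 [ 0.26  0.65  0.04]
 [ 0.3   0.65  0.07]
 [ 0.35  0.64  0.1 ]
 [ 0.39  0.64  0.13]
 [ 0.43  0.63  0.15]
 [ 0.48  0.62  0.18]
 [ 0.52  0.62  0.21]
 [ 0.56  0.61  0.23]
 [ 0.61  0.6   0.26]
 [ 0.65  0.58  0.28]
 [ 0.69  0.57  0.31]
 [ 0.74  0.56  0.33]
 [ 0.78  0.54  0.36]
 [ 0.82  0.53  0.38]
 [ 0.87  0.51  0.4 ]
 [ 0.91  0.49  0.43]
 [ 0.95  0.47  0.45]
 [ 1.    0.45  0.47]
 [ 1.04  0.43  0.49]
 [ 1.08  0.41  0.5 ]
 [ 1.13  0.39  0.52]
 [ 1.17  0.37  0.54]
 [ 1.21  0.34  0.55]
 [ 1.26  0.32  0.57]
 [ 1.3   0.29  0.58]]
```

Request:
send_rows([
  {"x": 0.64, "y": 0, "z": -0.1, "rx": 0, "ry": 0, "rz": 0, "jaw": 3},
  {"x": 0.65, "y": 0, "z": -0.07, "rx": 0, "ry": 0, "rz": 0, "jaw": 3},
  {"x": 0.65, "y": 0, "z": -0.04, "rx": 0, "ry": 0, "rz": 0, "jaw": 3},
  {"x": 0.65, "y": 0, "z": -0.01, "rx": 0, "ry": 0, "rz": 0, "jaw": 3},
  {"x": 0.65, "y": 0, "z": 0.01, "rx": 0, "ry": 0, "rz": 0, "jaw": 3},
])

```text
clock: 9.85
tool_pos: [0.5898, 0.0959, 0.294]
eef_rot: [0.057, 0.998, 0.001, 0.004]
contact_force: [5.8, -0.3, 2.0]
opening: 0.448
finger_force: 30.0
```

Request:
send_rows([
  {"x": 0.65, "y": 0, "z": 0.04, "rx": 0, "ry": 0, "rz": 0, "jaw": 3},
  {"x": 0.65, "y": 0, "z": 0.07, "rx": 0, "ry": 0, "rz": 0, "jaw": 3},
  {"x": 0.64, "y": 0, "z": 0.1, "rx": 0, "ry": 0, "rz": 0, "jaw": 3},
  {"x": 0.64, "y": 0, "z": 0.13, "rx": 0, "ry": 0, "rz": 0, "jaw": 3},
  {"x": 0.63, "y": 0, "z": 0.15, "rx": 0, "ry": 0, "rz": 0, "jaw": 3},
])

```text
clock: 10.35
tool_pos: [0.5571, 0.0995, 0.2892]
eef_rot: [0.057, 0.998, 0.0, 0.003]
contact_force: [3.8, -0.4, 5.4]
opening: 0.455
finger_force: 30.0
```

```bash
python3 go.py -38 0 285
```

```text
t 10.35 shift cm [0.18 0.01 0.42] rot [ 0.001  0.006 -0.001] F [ 3.8 -0.4  5.4] open 0.455 ff 30.00086129643023
```

Request:
send_rows([
  {"x": 0.62, "y": 0, "z": 0.18, "rx": 0, "ry": 0, "rz": 0, "jaw": 3},
  {"x": 0.62, "y": 0, "z": 0.21, "rx": 0, "ry": 0, "rz": 0, "jaw": 3},
  {"x": 0.61, "y": 0, "z": 0.23, "rx": 0, "ry": 0, "rz": 0, "jaw": 3},
  {"x": 0.6, "y": 0, "z": 0.26, "rx": 0, "ry": 0, "rz": 0, "jaw": 3},
  {"x": 0.58, "y": 0, "z": 0.28, "rx": 0, "ry": 0, "rz": 0, "jaw": 3},
])

```text
clock: 10.85
tool_pos: [0.5264, 0.1028, 0.2773]
eef_rot: [0.057, 0.998, 0.0, 0.002]
contact_force: [3.3, -0.6, 5.8]
opening: 0.452
finger_force: 30.0
```

Request:
send_rows([
  {"x": 0.57, "y": 0, "z": 0.31, "rx": 0, "ry": 0, "rz": 0, "jaw": 3},
  {"x": 0.56, "y": 0, "z": 0.33, "rx": 0, "ry": 0, "rz": 0, "jaw": 3},
  {"x": 0.54, "y": 0, "z": 0.36, "rx": 0, "ry": 0, "rz": 0, "jaw": 3},
  {"x": 0.53, "y": 0, "z": 0.38, "rx": 0, "ry": 0, "rz": 0, "jaw": 3},
  {"x": 0.51, "y": 0, "z": 0.4, "rx": 0, "ry": 0, "rz": 0, "jaw": 3},
])

```text
clock: 11.35
tool_pos: [0.4992, 0.1058, 0.2591]
eef_rot: [0.057, 0.998, 0.0, 0.002]
contact_force: [3.3, -1.9, 4.2]
opening: 0.454
finger_force: 30.0
```

Request:
send_rows([
  {"x": 0.49, "y": 0, "z": 0.43, "rx": 0, "ry": 0, "rz": 0, "jaw": 3},
  {"x": 0.47, "y": 0, "z": 0.45, "rx": 0, "ry": 0, "rz": 0, "jaw": 3},
  {"x": 0.45, "y": 0, "z": 0.47, "rx": 0, "ry": 0, "rz": 0, "jaw": 3},
  {"x": 0.43, "y": 0, "z": 0.49, "rx": 0, "ry": 0, "rz": 0, "jaw": 3},
  {"x": 0.41, "y": 0, "z": 0.5, "rx": 0, "ry": 0, "rz": 0, "jaw": 3},
])

```text
clock: 11.85
tool_pos: [0.4765, 0.1082, 0.2355]
eef_rot: [0.057, 0.998, 0.0, 0.001]
contact_force: [2.4, -2.2, 6.0]
opening: 0.448
finger_force: 30.0
```

```bash
python3 go.py -118 0 232; python3 go.py -135 0 203.5
```

```text
t 11.85 shift cm [0.07 0.04 0.35] rot [ 0.     0.002 -0.001] F [ 2.4 -2.2  6. ] open 0.448 ff 30.000542979687452
t 11.85 shift cm [1.78 0.04 3.2 ] rot [ 0.     0.002 -0.001] F [ 2.4 -2.2  6. ] open 0.448 ff 30.000542979687452
```

Request:
send_rows([
  {"x": 0.39, "y": 0, "z": 0.52, "rx": 0, "ry": 0, "rz": 0, "jaw": 3},
  {"x": 0.37, "y": 0, "z": 0.54, "rx": 0, "ry": 0, "rz": 0, "jaw": 3},
  {"x": 0.34, "y": 0, "z": 0.55, "rx": 0, "ry": 0, "rz": 0, "jaw": 3},
  {"x": 0.32, "y": 0, "z": 0.57, "rx": 0, "ry": 0, "rz": 0, "jaw": 3},
  {"x": 0.29, "y": 0, "z": 0.58, "rx": 0, "ry": 0, "rz": 0, "jaw": 3},
], grip_force=40)

```text
clock: 12.35
tool_pos: [0.4597, 0.1101, 0.2081]
eef_rot: [0.057, 0.998, -0.0, 0.001]
contact_force: [1.3, -2.3, 9.5]
opening: 0.452
finger_force: 40.0
```

Request:
send_rows([
  {"x": 0.1, "y": 0, "z": 0.3, "rx": 0, "ry": 0, "rz": 0, "jaw": 3},
  {"x": 0, "y": 0, "z": 0, "rx": 0, "ry": 0, "rz": 0, "jaw": 3},
  {"x": 0, "y": 0, "z": 0, "rx": 0, "ry": 0, "rz": 0, "jaw": 3},
  {"x": 0, "y": 0, "z": 0, "rx": 0, "ry": 0, "rz": 0, "jaw": 3},
  {"x": 0, "y": 0, "z": 0, "rx": 0, "ry": 0, "rz": 0, "jaw": 3},
])

```text
clock: 12.85
tool_pos: [0.4584, 0.1102, 0.2052]
eef_rot: [0.057, 0.998, -0.0, 0.001]
contact_force: [2.0, -2.2, 9.1]
opening: 0.447
finger_force: 40.0
```

```bash
python3 go.py -135 0 205
```

```text
t 12.85 shift cm [-0.06  0.05  0.02] rot [-0.     0.002 -0.001] F [ 2.  -2.2  9.1] open 0.447 ff 40.002226922661066
```

Request:
send_rows([
  {"x": 0.1, "y": 0, "z": 0.25, "rx": 0, "ry": 0, "rz": 0, "jaw": 3},
  {"x": 0, "y": 0, "z": 0, "rx": 0, "ry": 0, "rz": 0, "jaw": 3},
  {"x": 0, "y": 0, "z": 0, "rx": 0, "ry": 0, "rz": 0, "jaw": 3},
  {"x": 0, "y": 0, "z": 0, "rx": 0, "ry": 0, "rz": 0, "jaw": 3},
  {"x": 0, "y": 0, "z": 0, "rx": 0, "ry": 0, "rz": 0, "jaw": 3},
])

```text
clock: 13.35
tool_pos: [0.4577, 0.1103, 0.2037]
eef_rot: [0.057, 0.998, -0.0, 0.002]
contact_force: [-0.3, -2.4, 18.3]
opening: 0.448
finger_force: 40.0
```

Request:
send_rows([
  {"x": 0.1, "y": 0, "z": 0.25, "rx": 0, "ry": 0, "rz": 0, "jaw": 3},
  {"x": 0, "y": 0, "z": 0, "rx": 0, "ry": 0, "rz": 0, "jaw": 3},
  {"x": 0, "y": 0, "z": 0, "rx": 0, "ry": 0, "rz": 0, "jaw": 3},
  {"x": 0, "y": 0, "z": 0, "rx": 0, "ry": 0, "rz": 0, "jaw": 3},
  {"x": 0, "y": 0, "z": 0, "rx": 0, "ry": 0, "rz": 0, "jaw": 3},
])

```text
clock: 13.85
tool_pos: [0.4574, 0.1104, 0.2027]
eef_rot: [0.057, 0.998, -0.0, 0.003]
contact_force: [-3.1, -4.1, 34.9]
opening: 0.45
finger_force: 40.0
```

```bash
python3 go.py -135 0 205
python3 - <<'E'
from h import *
from fit import W,r
t=snapshot("scene");print([proj(t,W(r.x,p)) for p in((-135,0,205),(0,0,140))])
b=snapshot("wrist")["img"]
a=cv2.resize(t["img"][200:320,280:400],(480,480),interpolation=2)
cv2.imwrite("pics/c4.png",np.hstack([a,b[:,160:480]])[:,:,::-1])
E
```

```text
t 13.85 shift cm [-0.15  0.04 -0.23] rot [ 0.     0.005 -0.002] F [-3.1 -4.1 34.9] open 0.45 ff 40.00810336321592
[(np.float64(362.201145322333), np.float64(222.5401717891462)), (np.float64(323.6750890992437), np.float64(262.78015250835716))]
```

View pics/c4.png

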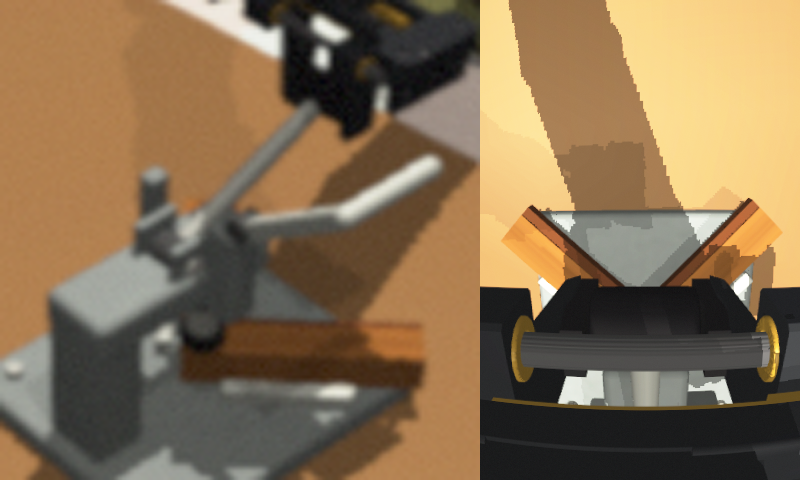

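The lever is down at its stop, the foot is on the corner and the catch is open. The force has climbed to 35 N, so I'll ease it slightly and hand in.

Request:
send_rows([
  {"x": 0, "y": 0, "z": -0.15, "rx": 0, "ry": 0, "rz": 0, "jaw": 3},
  {"x": 0, "y": 0, "z": 0, "rx": 0, "ry": 0, "rz": 0, "jaw": 3},
  {"x": 0, "y": 0, "z": 0, "rx": 0, "ry": 0, "rz": 0, "jaw": 3},
  {"x": 0, "y": 0, "z": 0, "rx": 0, "ry": 0, "rz": 0, "jaw": 3},
  {"x": 0, "y": 0, "z": 0, "rx": 0, "ry": 0, "rz": 0, "jaw": 3},
])

```text
clock: 14.45
tool_pos: [0.4576, 0.1103, 0.2032]
eef_rot: [0.057, 0.998, -0.0, 0.002]
contact_force: [0.1, -3.9, 23.0]
opening: 0.445
finger_force: 40.0
```

```bash
python3 -c "
from plant import *
s=get_state();print(s['contact_force'],s['tool_pos'],s['opening']);print(finish_job())"
```

```text
[ 0.08070165 -3.91075952 22.96136105] [0.45755999 0.11032318 0.20322448] 0.44536904460701215
the job is handed in; nothing more can be done
None
```

The safety catch is fully open, and the lever is held down at its stop by its knob (about 23 N push, 40 N grip) with the foot on the frame corner; I handed the job in at about 14.5 s and no verdict came back.

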